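# Find the full crate by its weight and set it against the rail

### The job

One of the three look-alike sample crates still has its jar inside; the other two are empty. Find it by taking a crate's handle and tipping its handle end up just a finger's breadth, the far end staying on the table, to feel its weight; then slide the full crate along the table and gently up to the stop rail until its front end lies flush against it. Leave the empty crates standing where they are and the other things on the table alone.

Things in the scene. Friction and masses are not known exactly. Their poses are not given: they have to be found in the camera images.
- crate_1: One of three look-alike closed pinewood crates, 120 (x) x 84 (y) x 55 mm high; origin at the centre of its underside, z up, x from its handle end (robot side, within 15 degrees) to its plain front end (rail side). Any of the three may be the full one: it weighs about 0.85 kg (0.77 to 0.93), an empty one 0.30 to 0.34 kg; centre of mass in the middle.
- crate_1_handle (a point): Middle of that crate's handle: a round wooden dowel, 14 mm thick, 54 mm long, along the crate's x on two thin posts 42 mm apart; 35 mm from the crate's middle (x = -35 mm), 85 mm above its underside, 30 mm above the lid; 95 mm in x from the front bottom edge on which the crate tips. Pinched firmly from both sides, the dowel does not pivot: the crate tilts only as the gripper does.
- crate_1_front (a point): Middle of the bottom edge of that crate's plain front end (x = +60 mm, z = 0 in the crate).
- crate_2: One of three look-alike closed pinewood crates, 120 (x) x 84 (y) x 55 mm high; origin at the centre of its underside, z up, x from its handle end (robot side, within 15 degrees) to its plain front end (rail side). Any of the three may be the full one: it weighs about 0.85 kg (0.77 to 0.93), an empty one 0.30 to 0.34 kg; centre of mass in the middle.
- crate_2_handle (a point): Middle of that crate's handle: a round wooden dowel, 14 mm thick, 54 mm long, along the crate's x on two thin posts 42 mm apart; 35 mm from the crate's middle (x = -35 mm), 85 mm above its underside, 30 mm above the lid; 95 mm in x from the front bottom edge on which the crate tips. Pinched firmly from both sides, the dowel does not pivot: the crate tilts only as the gripper does.
- crate_2_front (a point): Middle of the bottom edge of that crate's plain front end (x = +60 mm, z = 0 in the crate).
- crate_3: One of three look-alike closed pinewood crates, 120 (x) x 84 (y) x 55 mm high; origin at the centre of its underside, z up, x from its handle end (robot side, within 15 degrees) to its plain front end (rail side). Any of the three may be the full one: it weighs about 0.85 kg (0.77 to 0.93), an empty one 0.30 to 0.34 kg; centre of mass in the middle.
- crate_3_handle (a point): Middle of that crate's handle: a round wooden dowel, 14 mm thick, 54 mm long, along the crate's x on two thin posts 42 mm apart; 35 mm from the crate's middle (x = -35 mm), 85 mm above its underside, 30 mm above the lid; 95 mm in x from the front bottom edge on which the crate tips. Pinched firmly from both sides, the dowel does not pivot: the crate tilts only as the gripper does.
- crate_3_front (a point): Middle of the bottom edge of that crate's plain front end (x = +60 mm, z = 0 in the crate).
- rail: Fixed dark wooden stop rail with brass ends, 580 mm long (y), 18 mm thick (x), 30 mm high, lying across the table beyond the crates; origin at the foot of the middle of its front face (the side towards the crates and robot), x pointing away from the crates, square to that face.
- table: The table, top at z = 0 (its origin is on the floor). The crates slide on it with a friction coefficient of roughly 0.8 to 1.2.
- cork_4: Bystander: standing bottle cork, 24 mm wide, 44 mm high, between two crates; origin at the centre of its underside.
- champagne_cork: Bystander: standing champagne cork, 32 mm wide, 49 mm high, between two crates; origin at the centre of its underside.
- waiters_friend: Bystander: folded corkscrew, 115x33x13 mm, in front of the crates; origin at the centre of its underside.
- foil_cutter: Bystander: black foil cutter, 47x46x20 mm, in front of the crates; origin at the centre of its underside.
- tastevin: Bystander: shallow silver tasting cup with a ring, 82x103x28 mm, at the left; origin at the centre of its underside.
- votive_2: Bystander: red candle glass, 68 mm wide, 70 mm high, at the right; origin at the centre of its underside.

How it is judged:
On the way:
1. a crate is held by the fingers with its handle end tipped up (at least 0.04 rad), its front end still on the table (((angle between crate_1's own z axis and vertical above 0.04 rad and height (world z) of crate_1_front below 0.008 m and height (world z) of crate_1_handle above 0.088 m and contact force between the fingers and crate_1 above 0.3 N) or (angle between crate_2's own z axis and vertical above 0.04 rad and height (world z) of crate_2_front below 0.008 m and height (world z) of crate_2_handle above 0.088 m and contact force between the fingers and crate_2 above 0.3 N) or (angle between crate_3's own z axis and vertical above 0.04 rad and height (world z) of crate_3_front below 0.008 m and height (world z) of crate_3_handle above 0.088 m and contact force between the fingers and crate_3 above 0.3 N))), for 0.3 s.
At the end, for the whole second after the job is handed in: The full crate stands flat on the table, at rest, its front end within 4 mm of the rail's face and square to it within 0.05 rad; both empty crates stand flat within 30 mm of where they began (((x of crate_1_front in the frame of rail between -0.004 and 0.004 m and angle between the x axis of crate_1 and the x axis of rail, either way round below 0.05 rad and y of crate_1_front in the frame of rail between -0.29 and 0.29 m and contact force between crate_1 and table above 5.5 N and angle between each of crate_1, crate_2, crate_3's own z axis and vertical below 0.02 rad and linear speed of crate_1 below 0.01 m/s and distance of each of crate_2, crate_3 from where it was at the start of the episode below 0.03 m and contact force between each of crate_2, crate_3 and table below 5.5 N) or (x of crate_2_front in the frame of rail between -0.004 and 0.004 m and angle between the x axis of crate_2 and the x axis of rail, either way round below 0.05 rad and y of crate_2_front in the frame of rail between -0.29 and 0.29 m and contact force between crate_2 and table above 5.5 N and angle between each of crate_2, crate_1, crate_3's own z axis and vertical below 0.02 rad and linear speed of crate_2 below 0.01 m/s and distance of each of crate_1, crate_3 from where it was at the start of the episode below 0.03 m and contact force between each of crate_1, crate_3 and table below 5.5 N) or (x of crate_3_front in the frame of rail between -0.004 and 0.004 m and angle between the x axis of crate_3 and the x axis of rail, either way round below 0.05 rad and y of crate_3_front in the frame of rail between -0.29 and 0.29 m and contact force between crate_3 and table above 5.5 N and angle between each of crate_3, crate_1, crate_2's own z axis and vertical below 0.02 rad and linear speed of crate_3 below 0.01 m/s and distance of each of crate_1, crate_2 from where it was at the start of the episode below 0.03 m and contact force between each of crate_1, crate_2 and table below 5.5 N))); the robot touches nothing.
It fails at once if a crate is tipped by more than 0.26 rad (15 degrees) (angle between any of crate_1, crate_2, crate_3's own z axis and vertical above 0.26 rad).
It fails at once if the far (front) end of a crate is lifted more than 12 mm off the table (height (world z) of any of crate_1_front, crate_2_front, crate_3_front above 0.012 m).
It fails at once if a crate is pressed against the rail with more than 25 N (contact force between any of crate_1, crate_2, crate_3 and rail above 25 N).
It fails at once if a bystander is moved by more than 30 mm (distance of any of cork_4, champagne_cork, waiters_friend, foil_cutter, tastevin, votive_2 from where it was at the start of the episode above 0.03 m).
It also fails if it takes over 64 s, if anything falls off the work surface, if the arm or the gripper's body presses on something with over 40 N, if the wrist force passes 120 N, or if a joint passes its speed limit or range.

### The arm

A 6-joint arm with a two-finger parallel gripper is mounted at the origin on a cart in front of the work surface, level with it; the furniture and walls round the work are solid. World frame = base frame: x ahead of the robot, y to its left, z up, the work surface at z = 0. Lengths are in m, angles in rad, forces in N, time in s.
With the tool pointing down it reaches from about 0.425 to 0.95 m from the base axis. Payload 3.5 kg.
Tool frame: the origin (TCP) lies at the very end of the fingers, on their centre line; the grasp point (between the pads) lies 19 mm behind it; z points along the fingers, y is the line along which they close (so a half turn about z gives the same grasp; the last joint's range is limited). The gripper opens to 85 mm and grips with 20 to 120 N. Pads are 22 mm wide; open, the fingers measure 114 mm over their backs; the gripper's body (76 mm by 85 mm) begins 54 mm behind the grasp point. The pads swing forward as they close: fully open they stand 13 mm farther back than shut.
Start: joints at [1.125, 0.286, 1.577, -0, 1.279, -0.15], TCP at [0.197, 0.646, 0.231] pointing down, gripper open.
Joint ranges: [-2.77, 2.77], [-0.9, 2.22], [0.21, 2.48], [-1.53, 4.67], [0.24, 2.81], [-2.84, 2.84]. Speed limits (rad/s): [2.79, 2.79, 3.14, 3.14, 3.14, 3.14].

### API

Orientations are given as a unit quaternion [x, y, z, w].
In Python, from plant import ctrl gives the robot as it stands.
- The arm moves only by the tool carry_out, never from a script. Its argument "deltas" is one flat list of numbers, 6 for each row, row after row: the shift along the tool's x, y, z in m, then the turn, a rotation vector about the tool's x, y, z in rad. A call has 1 to 5 rows; each row is the pose to reach, as a shift and turn from the pose commanded when the call began, along the tool's axes at that moment; what a row does not reach only later rows make up. A row lasts 1/8 s, in which the tool goes at most 62.5 mm and 10.7 degrees, less where a joint would pass 70% of its speed; a pose out of reach is approached as far as the arm can. A call with a gripper value outside its range is refused whole. "grip" is the opening in per cent of the stroke, from 0 (shut) to 100 (fully open), set as the call begins (left out, the last holds). The fingers move at their own pace and stop on an object; "grip_force" is the grip in N (left out, the last holds). Time passes only in rows, so rows that repeat a pose let the fingers close. It gives the time, the measured TCP pose, the force, the opening and the grip force at its end, in the units of the state.
- ctrl.get_state(): the state, without advancing time (a new reading comes with each control period).
- ctrl.read_camera(name): name is "scene" or "top"; returns (picture, depth): 400x640x3 uint8, red, green, blue; 400x640 float32, m along the optical axis (not along the pixel's ray), 0 where there is no reading.
- ctrl.camera_model(name): a dict with "intrinsics" (3x3 intrinsics, pixels), "k1" (the pictures are not rectified: a ray, as slopes to the right and down, at radius r is drawn at 1 + k1 r^2 times it, then the intrinsics apply), "extrinsics" (4x4, takes a point from world to camera coordinates). Camera axes: x right, y down, z forward; pixel columns grow to the right and rows downward; lengths in m; the calibration is good to about 2 mm. A picture is of the moment at which its call begins. camera_model takes no time and is no camera call.
- ctrl.sign_off(): hands the job in; it is judged then, once.
Trained networks look in the newest picture that a camera, given by its name, has taken for a name from the list of things; names that differ only in an ending like _2 or _b are one class to them, and where a whole thing is asked for, a point or a joint stands for the part that bears it (a point fixed in the world has none). Each returns a list of dicts, best first, with "score" (0 to 1); they miss things now and then, are a little off and sometimes report something else, mostly with a low value. They report only what shows in the picture. A call takes as long as a camera call.
- ctrl.find_in(camera, query): "uv" ([column, row] in pixels, amid what is visible of it).
The state is a dict: "time": time; "qpos": joint angles; "dq": joint speeds; "joint_efforts": joint torques, N m; "eef_pos": TCP position; "tcp_rot": TCP orientation; "contact_force": force on the tool from outside, world axes, zero at the start; "wrist_torque": the same for the moment, N m; "opening": opening from 0.0 (shut) to 1.0 (fully open); "finger_force": force on a finger pad.
Only numpy, scipy, OpenCV 4.12 (cv2) and the standard library are available. Lean on these libraries where they do the work, as an engineer would, in place of code of your own. Each camera call takes 0.05 s, during which the arm holds its last target. There are 200 camera calls.

## Working session

There is one attempt and no reset: what is moved stays moved. The work goes in short steps, Python scripts to look and compute and a tool call to move; the robot and the scene stay as the last step left them, time stands still between calls to the robot, and variables do not carry over. Pictures are saved under pics/ and viewed, at most 10 in all, crops included, and the job is handed in when it is done.

Besides the shell and the picture viewer there is one more tool, called after "Emit:" in YAML: its name, and indented under it one key for each argument. carry_out: Moves the arm, as the interface text tells. Its arguments: {"type":"object","properties":{"deltas":{"type":"array"},"grip":{"type":"number"},"grip_force":{"type":"number"}},"required":["deltas"]}

```bash
ls; mkdir -p pics
cat > h.py <<'E'
import numpy as np, cv2
from plant import ctrl
from scipy.spatial.transform import Rotation as R
def cloud(cam):
    p,d=ctrl.read_camera(cam); m=ctrl.camera_model(cam)
    K=np.array(m["intrinsics"]);T=np.array(m["extrinsics"]);k=m["k1"]
    v,u=np.mgrid[0:400,0:640]
    x=(u-K[0,2])/K[0,0];y=(v-K[1,2])/K[1,1]
    a,b=x.copy(),y.copy()
    for _ in range(15):
        s=1+k*(a*a+b*b);a=x/s;b=y/s
    c=np.stack([a*d,b*d,d],-1)
    w=(c-T[:3,3])@T[:3,:3]
    w[d==0]=np.nan
    return p,w
E
python3 - <<'E'
from h import *
s=ctrl.get_state();print(s)
for c in("top","scene"):
    p,w=cloud(c);np.save(c,w);cv2.imwrite(f"pics/{c}0.png",p[:,:,::-1])
    for q in("crate_1","crate_1_handle","rail","cork_4","champagne_cork","waiters_friend","foil_cutter"):
        for r in ctrl.find_in(c,q)[:4]:
            u,v=np.int_(np.round(r["uv"]));print(c,q,round(r["score"],2),u,v,w[v,u].round(3))
# crate lids / dowels from top cloud
p,w=cloud("top");z=w[...,2]
for nm,lo,hi in(("lid",.047,.063),("dowel",.08,.1),("rail",.024,.036)):
    m=((z>lo)&(z<hi)).astype(np.uint8)
    n,l,st,_=cv2.connectedComponentsWithStats(m)
    for i in range(1,n):
        if st[i,4]<40: continue
        q=w[l==i][:,:2].astype(np.float32)
        print(nm,st[i,4],cv2.minAreaRect(q),z[l==i].mean())
E
```

```text
pics
{'time': 0.0, 'qpos': array([ 1.12499731e+00,  2.87193856e-01,  1.57818583e+00, -2.81941492e-05,
        1.27861227e+00, -1.50002188e-01]), 'dq': array([ 0.00098672,  0.00153614,  0.0003553 ,  0.00086408,  0.00075086,
       -0.00023742]), 'joint_efforts': array([-6.15532590e-04, -4.05992460e+01, -2.92620081e+01, -1.21905368e-04,
        6.01638603e-03, -1.40364712e-06]), 'eef_pos': array([0.19645357, 0.64508422, 0.22992361]), 'tcp_rot': array([ 1.47355676e-01,  9.89082840e-01, -1.15077261e-03, -3.39213806e-04]), 'contact_force': array([-0.22094587, -0.02224057, -0.63931412]), 'wrist_torque': array([-0.0328585 , -0.01153556, -0.03254067]), 'finger_force': 0.0, 'opening': 1.0007025260753541}
top crate_1 0.83 323 200 [0.497 0.002 0.054]
top crate_1 0.65 245 208 [0.481 0.207 0.056]
top crate_1 0.62 398 212 [ 0.461 -0.193  0.053]
top crate_1_handle 0.94 323 202 [0.492 0.002 0.054]
top rail 0.92 328 138 [ 0.674 -0.015 -0.   ]
top cork_4 0.52 282 219 [0.45  0.111 0.045]
top waiters_friend 0.71 306 248 [0.372 0.051 0.015]
top foil_cutter 0.72 367 247 [ 0.371 -0.113  0.02 ]
scene crate_
[... 5058 characters left out ...]
6194602691816
rail 57 ((0.6731014847755432, -0.2416054606437683), (0.1265266239643097, 0.0030861429404467344), 89.8766860961914) 0.030017242643110877
rail 1427 ((0.6584632396697998, -0.0006844997406005859), (0.5809713006019592, 0.020706158131361008), 88.55709075927734) 0.029258782282190934
rail 42 ((0.481654554605484, -0.4151882529258728), (0.045740965753793716, 0.017310813069343567), 23.219987869262695) 0.02959290748497016
rail 67 ((0.4761410355567932, 0.4710218012332916), (0.07892592996358871, 0.0492124930024147), 0.5201411247253418) 0.0266105849811936
rail 61 ((0.047323793172836304, 0.0007140450179576874), (0.10687331855297089, 0.03296211361885071), 89.90107727050781) 0.030164313174213784
```

View pics/top0.png

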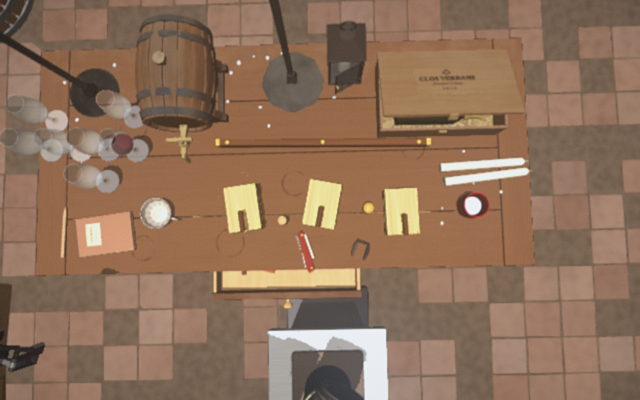

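```bash
cat >> h.py <<'E'
def go(target_xyz, yaw_deg, pitch=0.0, base=None):
    """Shift + turn in the tool axes from the present (measured) pose to the target.
    yaw = crate x-axis heading; pitch>0 raises the handle end (rot about crate y, front stays)."""
    s=ctrl.get_state(); p,q=(s["eef_pos"],s["tcp_rot"]) if base is None else base
    R0=R.from_quat(q)
    y=np.radians(yaw_deg)
    # tool: z down, tool x = -crate x, tool y = crate y
    Rt=R.from_euler("z",y)*R.from_euler("y",pitch)*R.from_matrix(np.array([[-1,0,0],[0,1,0],[0,0,-1.]]))
    d=R0.inv().apply(np.array(target_xyz)-p); r=(R0.inv()*Rt).as_rotvec()
    return d.round(4), r.round(4)
E
python3 - <<'E'
from h import *
print(go((.448,.211,.16),7.3)); print(go((.448,.211,.066),7.3))
E
```

```text
(array([-0.3671, -0.3426,  0.0713]), array([ 0.    ,  0.    , -0.4232]))
(array([-0.3671, -0.3426,  0.1653]), array([ 0.    ,  0.    , -0.4232]))
```

The picture shows the crates at pixels (242,208), (323,203) and (402,212). The rail is along row 143, with the corks at (282,220) and (368,208). This matches the depth measurements. I'll go over the left crate's handle first.

Emit:
carry_out:
  deltas: [-0.037, -0.034, 0, 0, 0, -0.04, -0.073, -0.069, 0, 0, 0, -0.08, -0.11, -0.103, 0, 0, 0, -0.12, -0.147, -0.137, 0, 0, 0, -0.16, -0.184, -0.171, 0, 0, 0, -0.2]
  grip: 100
  grip_force: 60

```text
time: 1.48
eef_pos: [0.3235, 0.4271, 0.2316]
tcp_rot: [0.047, 0.999, 0.0, 0.0]
contact_force: [-0.1, 0.5, 0.8]
opening: 1.003
finger_force: 0.0
```

```bash
python3 -c "
from h import *
print(go((.448,.211,.14),7.3))"
```

```text
(array([-0.1442, -0.2035,  0.0916]), array([ 0.0004,  0.0006, -0.2216]))
```

Emit:
carry_out:
  deltas: [-0.029, -0.041, 0, 0, 0, -0.045, -0.058, -0.081, 0, 0, 0, -0.09, -0.087, -0.122, 0.03, 0, 0, -0.135, -0.115, -0.163, 0.06, 0, 0, -0.18, -0.144, -0.2035, 0.09, 0, 0, -0.222]

```text
time: 2.1
eef_pos: [0.4476, 0.2107, 0.141]
tcp_rot: [-0.064, 0.998, 0.0, 0.001]
contact_force: [0.7, 0.8, -0.1]
opening: 0.997
finger_force: 0.0
```

```bash
python3 -c "
from h import *
print(go((.448,.211,.066),7.3))"
```

```text
(array([-0.0003,  0.0002,  0.075 ]), array([0.0002, 0.0017, 0.0002]))
```

Emit:
carry_out:
  deltas: [0, 0, 0.03, 0, 0, 0, 0, 0, 0.06, 0, 0, 0, 0, 0, 0.075, 0, 0, 0, 0, 0, 0.075, 0, 0, 0]

```text
time: 2.6
eef_pos: [0.4461, 0.2121, 0.0656]
tcp_rot: [-0.063, 0.998, -0.0, -0.001]
contact_force: [-0.9, 0.2, 0.1]
opening: 0.996
finger_force: 0.0
```

Emit:
carry_out:
  deltas: [0, 0, 0, 0, 0, 0, 0, 0, 0, 0, 0, 0, 0, 0, 0, 0, 0, 0, 0, 0, 0, 0, 0, 0, 0, 0, 0, 0, 0, 0]
  grip: 0

```text
time: 3.22
eef_pos: [0.4471, 0.2119, 0.0669]
tcp_rot: [-0.063, 0.998, -0.0, 0.0]
contact_force: [-1.1, -2.8, 3.1]
opening: 0.141
finger_force: 58.4
```

Emit:
carry_out:
  deltas: [0, 0, 0, 0, 0, 0, 0, 0, 0, 0, 0, 0]

```text
time: 3.48
eef_pos: [0.4471, 0.2119, 0.0668]
tcp_rot: [-0.063, 0.998, -0.0, 0.0]
contact_force: [-1.3, -3.6, 4.4]
opening: 0.137
finger_force: 58.7
```

```bash
cat >> h.py <<'E'
def tip(a, p=None, yaw=0):
    """tip about the front bottom edge: deltas in tool axes (tool x = -crate x, z down) from level grasp"""
    # TCP relative to edge in crate: (-95, +66)mm
    x,z=-.095,.066
    nx,nz=x*np.cos(a)+z*np.sin(a), -x*np.sin(a)+z*np.cos(a)
    return round(-(nx-x),4), round(-(nz-z),4)
def rep():
    s=ctrl.get_state();print(round(s["time"],2),*[ (k,np.round(s[k],3)) for k in("eef_pos","tcp_rot","contact_force","wrist_torque","opening")])
E
python3 -c "
from h import *
rep();print(tip(.04),tip(.08))
# sign: crate pitch>0 (handle up, front down) = rot +y crate = tool y
print(go((.448,.211,.066),7.3,.08))"
```

```text
3.48 ('eef_pos', array([0.447, 0.212, 0.067])) ('tcp_rot', array([-0.063,  0.998, -0.   ,  0.   ])) ('contact_force', array([-1.283, -3.6  ,  4.399])) ('wrist_torque', array([-0.424,  0.178, -0.056])) ('opening', np.float64(0.137))
(np.float64(-0.0027), np.float64(-0.0037)) (np.float64(-0.0056), np.float64(-0.0074))
(array([-0.0008, -0.001 ,  0.0008]), array([-0.0005,  0.0803, -0.0011]))
```

Emit:
carry_out:
  deltas: [-0.001, 0, -0.0015, 0, 0.016, 0, -0.002, 0, -0.003, 0, 0.032, 0, -0.0033, 0, -0.0045, 0, 0.048, 0, -0.0045, 0, -0.006, 0, 0.064, 0, -0.0056, 0, -0.0074, 0, 0.08, 0]

```text
time: 4.1
eef_pos: [0.4522, 0.2128, 0.0736]
tcp_rot: [-0.063, 0.997, -0.003, -0.041]
contact_force: [-1.2, -1.7, -1.1]
opening: 0.14
finger_force: 58.5
```

Emit:
carry_out:
  deltas: [0, 0, 0, 0, 0, 0, 0, 0, 0, 0, 0, 0, 0, 0, 0, 0, 0, 0, 0, 0, 0, 0, 0, 0]

```text
time: 4.6
eef_pos: [0.4524, 0.2129, 0.0736]
tcp_rot: [-0.063, 0.997, -0.002, -0.04]
contact_force: [-0.1, 0.6, -1.6]
opening: 0.144
finger_force: 58.4
```

```bash
python3 -c "
from h import *
for i in range(3): rep();ctrl.read_camera('top')"
```

```text
4.6 ('eef_pos', array([0.452, 0.213, 0.074])) ('tcp_rot', array([-0.063,  0.997, -0.002, -0.04 ])) ('contact_force', array([-0.114,  0.636, -1.568])) ('wrist_torque', array([ 0.086, -0.197, -0.065])) ('opening', np.float64(0.144))
4.65 ('eef_pos', array([0.452, 0.213, 0.074])) ('tcp_rot', array([-0.063,  0.997, -0.002, -0.04 ])) ('contact_force', array([ 1.107,  0.004, -2.556])) ('wrist_torque', array([ 0.049, -0.222, -0.021])) ('opening', np.float64(0.138))
4.7 ('eef_pos', array([0.452, 0.213, 0.074])) ('tcp_rot', array([-0.063,  0.997, -0.002, -0.04 ])) ('contact_force', array([ 0.469,  0.633, -2.407])) ('wrist_torque', array([ 0.056, -0.16 , -0.046])) ('opening', np.float64(0.14))
```

Emit:
carry_out:
  deltas: [0.001, 0, 0.0016, 0, -0.016, 0, 0.002, 0, 0.0031, 0, -0.032, 0, 0.003, 0, 0.0047, 0, -0.048, 0, 0.004, 0, 0.0062, 0, -0.064, 0, 0.005, 0, 0.0078, 0, -0.08, 0]

```text
time: 5.38
eef_pos: [0.4472, 0.212, 0.0667]
tcp_rot: [-0.063, 0.998, -0.0, 0.001]
contact_force: [1.5, -1.8, 3.0]
opening: 0.14
finger_force: 58.9
```

Emit:
carry_out:
  deltas: [0, 0, 0, 0, 0, 0, 0, 0, 0, 0, 0, 0, 0, 0, 0, 0, 0, 0, 0, 0, -0.03, 0, 0, 0, 0, 0, -0.075, 0, 0, 0]
  grip: 100

```text
time: 6.0
eef_pos: [0.4455, 0.2118, 0.1405]
tcp_rot: [-0.063, 0.998, -0.0, -0.002]
contact_force: [0.1, 0.5, -0.1]
opening: 1.004
finger_force: 0.0
```

```bash
python3 -c "
from h import *
rep();print(go((.454,.0125,.14),-11.4))"
```

```text
6.0 ('eef_pos', array([0.445, 0.212, 0.141])) ('tcp_rot', array([-0.063,  0.998, -0.   , -0.002])) ('contact_force', array([ 0.055,  0.473, -0.065])) ('wrist_torque', array([ 0.033, -0.002,  0.018])) ('opening', np.float64(1.004))
(array([ 0.0166, -0.1988,  0.0007]), array([-0.0012, -0.0043,  0.3251]))
```

Emit:
carry_out:
  deltas: [0.003, -0.04, 0, 0, 0, 0.065, 0.007, -0.08, 0, 0, 0, 0.13, 0.01, -0.12, 0, 0, 0, 0.195, 0.013, -0.16, 0, 0, 0, 0.26, 0.0165, -0.199, 0, 0, 0, 0.325]

```text
time: 6.62
eef_pos: [0.4555, 0.0113, 0.1416]
tcp_rot: [0.1, 0.995, 0.0, 0.0]
contact_force: [0.9, -0.5, 0.4]
opening: 0.997
finger_force: 0.0
```

Emit:
carry_out:
  deltas: [0, 0, 0, 0, 0, 0]

```text
time: 6.75
eef_pos: [0.4558, 0.0107, 0.1416]
tcp_rot: [0.101, 0.995, -0.0, 0.0]
contact_force: [-0.4, 0.0, -0.1]
opening: 0.997
finger_force: 0.0
```

```bash
python3 -c "
from h import *
rep();print(go((.454,.0125,.066),-11.4))"
```

```text
6.75 ('eef_pos', array([0.456, 0.011, 0.142])) ('tcp_rot', array([ 0.101,  0.995, -0.   ,  0.   ])) ('contact_force', array([-0.404,  0.05 , -0.094])) ('wrist_torque', array([ 0.   , -0.044,  0.02 ])) ('opening', np.float64(0.997))
(array([0.0022, 0.0014, 0.0756]), array([-0.0002,  0.0005, -0.0038]))
```

Emit:
carry_out:
  deltas: [0.001, 0.0014, 0.03, 0, 0, -0.004, 0.002, 0.0014, 0.06, 0, 0, -0.004, 0.002, 0.0014, 0.0755, 0, 0, -0.004, 0.002, 0.0014, 0.0755, 0, 0, -0.004]

```text
time: 7.25
eef_pos: [0.453, 0.0151, 0.0649]
tcp_rot: [0.097, 0.995, 0.0, -0.001]
contact_force: [0.3, -0.4, -0.4]
opening: 1.003
finger_force: 0.0
```

Emit:
carry_out:
  deltas: [0, 0, 0, 0, 0, 0, 0, 0, 0, 0, 0, 0, 0, 0, 0, 0, 0, 0, 0, 0, 0, 0, 0, 0, 0, 0, 0, 0, 0, 0]
  grip: 0

```text
time: 7.88
eef_pos: [0.4541, 0.014, 0.0664]
tcp_rot: [0.097, 0.995, -0.0, 0.0]
contact_force: [-0.1, -2.0, 3.5]
opening: 0.145
finger_force: 58.4
```

Emit:
carry_out:
  deltas: [0, 0, 0, 0, 0, 0, 0, 0, 0, 0, 0, 0]

```text
time: 8.12
eef_pos: [0.4541, 0.014, 0.0664]
tcp_rot: [0.097, 0.995, -0.0, 0.0]
contact_force: [-2.3, -2.4, 5.5]
opening: 0.145
finger_force: 58.6
```

Emit:
carry_out:
  deltas: [-0.001, 0, -0.0015, 0, 0.016, 0, -0.002, 0, -0.003, 0, 0.032, 0, -0.0033, 0, -0.0045, 0, 0.048, 0, -0.0045, 0, -0.006, 0, 0.064, 0, -0.0056, 0, -0.0074, 0, 0.08, 0]

```text
time: 8.75
eef_pos: [0.4592, 0.0134, 0.0732]
tcp_rot: [0.097, 0.994, 0.004, -0.041]
contact_force: [-1.1, -1.2, -1.7]
opening: 0.142
finger_force: 58.4
```

Emit:
carry_out:
  deltas: [0, 0, 0, 0, 0, 0, 0, 0, 0, 0, 0, 0, 0, 0, 0, 0, 0, 0, 0, 0, 0, 0, 0, 0]

```text
time: 9.25
eef_pos: [0.4593, 0.0134, 0.0732]
tcp_rot: [0.097, 0.994, 0.004, -0.04]
contact_force: [0.6, -0.3, -2.5]
opening: 0.139
finger_force: 58.4
```

```bash
python3 -c "
from h import *
for i in range(3): rep();ctrl.read_camera('top')"
```

```text
9.25 ('eef_pos', array([0.459, 0.013, 0.073])) ('tcp_rot', array([ 0.097,  0.994,  0.004, -0.04 ])) ('contact_force', array([ 0.614, -0.294, -2.452])) ('wrist_torque', array([-0.095, -0.224, -0.028])) ('opening', np.float64(0.139))
9.3 ('eef_pos', array([0.459, 0.013, 0.073])) ('tcp_rot', array([ 0.097,  0.994,  0.004, -0.04 ])) ('contact_force', array([ 0.702, -0.509, -1.471])) ('wrist_torque', array([-0.016, -0.147, -0.119])) ('opening', np.float64(0.146))
9.35 ('eef_pos', array([0.459, 0.013, 0.073])) ('tcp_rot', array([ 0.097,  0.994,  0.004, -0.04 ])) ('contact_force', array([ 0.556,  0.369, -1.686])) ('wrist_torque', array([-0.04 , -0.253, -0.025])) ('opening', np.float64(0.142))
```

Same as the first crate, about 2 N, so both are empty. That leaves the right crate as the likely full one, which I'll confirm by tipping it.

Emit:
carry_out:
  deltas: [0.001, 0, 0.0016, 0, -0.016, 0, 0.002, 0, 0.0031, 0, -0.032, 0, 0.003, 0, 0.0047, 0, -0.048, 0, 0.004, 0, 0.0062, 0, -0.064, 0, 0.005, 0, 0.0078, 0, -0.08, 0]

```text
time: 10.02
eef_pos: [0.4542, 0.0141, 0.0663]
tcp_rot: [0.097, 0.995, -0.0, 0.001]
contact_force: [0.9, -1.9, 3.4]
opening: 0.142
finger_force: 58.9
```

Emit:
carry_out:
  deltas: [0, 0, 0, 0, 0, 0, 0, 0, 0, 0, 0, 0, 0, 0, 0, 0, 0, 0, 0, 0, -0.03, 0, 0, 0, 0, 0, -0.075, 0, 0, 0]
  grip: 100

```text
time: 10.65
eef_pos: [0.4524, 0.0146, 0.1402]
tcp_rot: [0.097, 0.995, 0.0, -0.002]
contact_force: [0.6, -0.5, 0.5]
opening: 0.999
finger_force: 0.0
```

```bash
python3 -c "
from h import *
rep();print(go((.430,-.204,.14),1.8))"
```

```text
10.65 ('eef_pos', array([0.452, 0.015, 0.14 ])) ('tcp_rot', array([ 0.097,  0.995,  0.   , -0.002])) ('contact_force', array([ 0.574, -0.453,  0.486])) ('wrist_torque', array([-0.009, -0.052,  0.023])) ('opening', np.float64(0.999))
(array([-2.030e-02, -2.188e-01,  1.000e-04]), array([ 0.0006, -0.0044, -0.2263]))
```

Emit:
carry_out:
  deltas: [-0.004, -0.044, 0, 0, 0, -0.045, -0.008, -0.088, 0, 0, 0, -0.09, -0.012, -0.131, 0, 0, 0, -0.135, -0.016, -0.175, 0, 0, 0, -0.18, -0.02, -0.219, 0, 0, 0, -0.226]

```text
time: 11.28
eef_pos: [0.4308, -0.2058, 0.141]
tcp_rot: [-0.016, 1.0, -0.0, 0.0]
contact_force: [0.4, 0.5, 0.6]
opening: 1.0
finger_force: 0.0
```

Emit:
carry_out:
  deltas: [0, 0, 0, 0, 0, 0, 0, 0, 0, 0, 0, 0]

```text
time: 11.52
eef_pos: [0.4308, -0.2039, 0.1406]
tcp_rot: [-0.015, 1.0, 0.0, -0.0]
contact_force: [-0.6, 0.7, -0.3]
opening: 1.002
finger_force: 0.0
```

```bash
python3 -c "
from h import *
rep();print(go((.430,-.204,.066),1.8))"
```

```text
11.53 ('eef_pos', array([ 0.431, -0.204,  0.141])) ('tcp_rot', array([-0.015,  1.   ,  0.   , -0.   ])) ('contact_force', array([-0.583,  0.655, -0.32 ])) ('wrist_torque', array([-0.007,  0.019, -0.046])) ('opening', np.float64(1.002))
(array([ 0.0008, -0.0002,  0.0746]), array([ 0.0009, -0.0005, -0.001 ]))
```

Emit:
carry_out:
  deltas: [0, 0, 0.03, 0, 0, 0, 0.001, 0, 0.06, 0, 0, 0, 0.001, 0, 0.0745, 0, 0, 0, 0.001, 0, 0.0745, 0, 0, 0]

```text
time: 12.02
eef_pos: [0.4295, -0.203, 0.0655]
tcp_rot: [-0.016, 1.0, 0.001, -0.001]
contact_force: [-0.1, 0.6, -0.4]
opening: 1.004
finger_force: 0.0
```

Emit:
carry_out:
  deltas: [0, 0, 0, 0, 0, 0, 0, 0, 0, 0, 0, 0, 0, 0, 0, 0, 0, 0, 0, 0, 0, 0, 0, 0, 0, 0, 0, 0, 0, 0]
  grip: 0
  grip_force: 90

```text
time: 12.65
eef_pos: [0.4303, -0.205, 0.067]
tcp_rot: [-0.016, 1.0, -0.001, 0.0]
contact_force: [-1.6, -1.5, 3.0]
opening: 0.126
finger_force: 87.8
```

Emit:
carry_out:
  deltas: [0, 0, 0, 0, 0, 0, 0, 0, 0, 0, 0, 0]

```text
time: 12.9
eef_pos: [0.4303, -0.205, 0.0669]
tcp_rot: [-0.016, 1.0, -0.001, 0.0]
contact_force: [-2.2, -2.9, 4.1]
opening: 0.139
finger_force: 87.9
```

Emit:
carry_out:
  deltas: [-0.001, 0, -0.0015, 0, 0.016, 0, -0.002, 0, -0.003, 0, 0.032, 0, -0.0033, 0, -0.0045, 0, 0.048, 0, -0.0045, 0, -0.006, 0, 0.064, 0, -0.0056, 0, -0.0074, 0, 0.08, 0]

```text
time: 13.52
eef_pos: [0.4354, -0.2039, 0.0735]
tcp_rot: [-0.016, 0.999, -0.0, -0.041]
contact_force: [-1.2, -1.9, -1.6]
opening: 0.132
finger_force: 87.8
```

Emit:
carry_out:
  deltas: [0, 0, 0, 0, 0, 0, 0, 0, 0, 0, 0, 0, 0, 0, 0, 0, 0, 0, 0, 0, 0, 0, 0, 0]

```text
time: 14.02
eef_pos: [0.4355, -0.2039, 0.0735]
tcp_rot: [-0.016, 0.999, -0.0, -0.04]
contact_force: [-1.2, -0.9, -2.9]
opening: 0.128
finger_force: 87.8
```

```bash
python3 -c "
from h import *
for i in range(3): rep();ctrl.read_camera('top')"
```

```text
14.03 ('eef_pos', array([ 0.436, -0.204,  0.074])) ('tcp_rot', array([-0.016,  0.999, -0.   , -0.04 ])) ('contact_force', array([-1.23 , -0.856, -2.931])) ('wrist_torque', array([-0.205,  0.031, -0.028])) ('opening', np.float64(0.128))
14.07 ('eef_pos', array([ 0.436, -0.204,  0.074])) ('tcp_rot', array([-0.016,  0.999, -0.   , -0.04 ])) ('contact_force', array([-1.586, -0.747, -3.263])) ('wrist_torque', array([-0.17, -0.1 , -0.09])) ('opening', np.float64(0.133))
14.12 ('eef_pos', array([ 0.436, -0.204,  0.074])) ('tcp_rot', array([-0.016,  0.999, -0.   , -0.04 ])) ('contact_force', array([-0.666, -0.515, -3.145])) ('wrist_torque', array([-0.188, -0.038, -0.01 ])) ('opening', np.float64(0.133))
```

```bash
cat >> h.py <<'E'
def avg(n=12):
    F=[];
    for i in range(n):
        ctrl.read_camera('top');s=ctrl.get_state();F.append(np.r_[s["contact_force"],s["wrist_torque"],s["eef_pos"],s["joint_efforts"]])
    F=np.array(F);print("mean",F.mean(0).round(4),"\nstd",F.std(0).round(2)[:6])
E
python3 -c "
from h import *
avg()"
```

```text
mean [ -0.0779  -0.6364  -4.7758  -0.0538  -0.1452  -0.0343   0.4356  -0.204
   0.0736   0.3533 -29.9623 -25.843   -0.1078   0.2982  -0.0621] 
std [0.67 0.59 0.64 0.05 0.05 0.03]
```

Emit:
carry_out:
  deltas: [0, 0, -0.001, 0, 0, 0, 0, 0, -0.001, 0, 0, 0, 0, 0, -0.001, 0, 0, 0, 0, 0, -0.001, 0, 0, 0]

```text
time: 15.28
eef_pos: [0.4355, -0.204, 0.0746]
tcp_rot: [-0.016, 0.999, -0.0, -0.04]
contact_force: [1.6, 0.2, -6.3]
opening: 0.13
finger_force: 87.7
```

```bash
python3 -c "
from h import *
avg()"
```

```text
mean [ 7.42600e-01  2.94400e-01 -7.20970e+00  8.29000e-02 -1.87100e-01
  9.10000e-03  4.35600e-01 -2.04100e-01  7.47000e-02 -2.39100e-01
 -3.11457e+01 -2.68929e+01 -2.68600e-01  2.93100e-01  4.80000e-03] 
std [0.49 0.4  0.34 0.03 0.03 0.03]
```

Crate C (right) now pulls with 7.2 N, where an empty one could give at most about 3.3 N, so it is the full one. I'll level it and fit the rail face precisely.

Emit:
carry_out:
  deltas: [0.001, 0, 0.0018, 0, -0.016, 0, 0.002, 0, 0.0035, 0, -0.032, 0, 0.003, 0, 0.0052, 0, -0.048, 0, 0.004, 0, 0.007, 0, -0.064, 0, 0.005, 0, 0.0085, 0, -0.08, 0]

```text
time: 16.5
eef_pos: [0.4299, -0.2046, 0.067]
tcp_rot: [-0.016, 1.0, -0.0, 0.001]
contact_force: [-2.1, 2.8, 1.2]
opening: 0.131
finger_force: 88.7
```

Emit:
carry_out:
  deltas: [0, 0, 0, 0, 0, 0, 0, 0, 0, 0, 0, 0]

```text
time: 16.75
eef_pos: [0.4299, -0.2046, 0.067]
tcp_rot: [-0.016, 1.0, -0.0, -0.0]
contact_force: [-5.1, -1.0, 1.2]
opening: 0.132
finger_force: 88.5
```

```bash
python3 -c "
from h import *
rep()
w=np.load('top.npy').reshape(-1,3)
m=(w[:,2]>.024)&(w[:,2]<.036)&(w[:,0]>.63)&(w[:,0]<.685)&(abs(w[:,1])<.29)
q=w[m];k=np.polyfit(q[:,1],q[:,0],1)
for i in range(4):
    r=q[:,0]-np.polyval(k,q[:,1]);g=abs(r)<.012;k=np.polyfit(q[g,1],q[g,0],1)
r=(q[:,0]-np.polyval(k,q[:,1]))[g];print('rail centre line',k,'yaw deg',-np.degrees(np.arctan(k[0])),np.percentile(r,[2,50,98]))
m=(w[:,2]>.045)&(w[:,2]<.065)&(abs(w[:,0]-.465)<.08)&(abs(w[:,1]+.203)<.06)
print(cv2.minAreaRect(w[m][:,:2].astype(np.float32)))
_,w=cloud('top');w=w.reshape(-1,3)
m=(w[:,2]>.045)&(w[:,2]<.06)&(abs(w[:,0]-.50)<.04)&(abs(w[:,1]+.203)<.06)
q=w[m]
e=[ (y,q[abs(q[:,1]-y)<.003][:,0].max()) for y in np.arange(-.235,-.165,.01)]
print(np.round(e,4), np.polyfit(*np.array(e).T,1))
"
```

```text
16.75 ('eef_pos', array([ 0.43 , -0.205,  0.067])) ('tcp_rot', array([-0.016,  1.   , -0.   , -0.   ])) ('contact_force', array([-5.087, -1.005,  1.23 ])) ('wrist_torque', array([-0.06 ,  0.72 , -0.016])) ('opening', np.float64(0.132))
rail centre line [0.01982284 0.65800564] yaw deg -1.1356166045062581 [-8.28841357e-03 -6.17505865e-06  9.05094981e-03]
((0.4641605019569397, -0.20228350162506104), (0.0876651406288147, 0.12049932032823563), 89.97456359863281)
[[-0.235   0.5232]
 [-0.225   0.5239]
 [-0.215   0.5238]
 [-0.205   0.5242]
 [-0.195   0.5241]
 [-0.185   0.522 ]
 [-0.175   0.5226]] [-0.01962129  0.51938142]
```

Emit:
carry_out:
  deltas: [-0.01, -0.0005, -0.0003, 0, 0, 0.01, -0.022, -0.001, -0.0003, 0, 0, 0.02, -0.034, -0.002, -0.0003, 0, 0, 0.03, -0.046, -0.0025, -0.0003, 0, 0, 0.04, -0.055, -0.003, -0.0003, 0, 0, 0.055]

```text
time: 17.42
eef_pos: [0.4855, -0.2054, 0.067]
tcp_rot: [0.012, 1.0, 0.0, -0.001]
contact_force: [-6.0, 1.9, 1.6]
opening: 0.131
finger_force: 88.6
```

Emit:
carry_out:
  deltas: [-0.01, 0, 0, 0, 0, 0, -0.02, 0, 0, 0, 0, 0, -0.03, 0, 0, 0, 0, 0, -0.038, 0, 0, 0, 0, 0, -0.045, 0, 0, 0, 0, 0]

```text
time: 18.05
eef_pos: [0.5303, -0.2066, 0.067]
tcp_rot: [0.012, 1.0, 0.0, -0.001]
contact_force: [-6.2, 0.2, 1.7]
opening: 0.127
finger_force: 88.5
```

```bash
python3 -c "
from h import *
p,_=cloud('scene');cv2.imwrite('pics/s1.png',cv2.resize(p[60:200,200:480,::-1],(800,400)))
_,w=cloud('top');w=w.reshape(-1,3);rep()
m=(w[:,2]>.045)&(w[:,2]<.06)&(abs(w[:,0]-.60)<.045)&(abs(w[:,1]+.21)<.06)
q=w[m]
e=[ (y,q[abs(q[:,1]-y)<.003][:,0].max()) for y in np.arange(-.24,-.17,.01)]
print(np.round(e,4))"
```

```text
18.15 ('eef_pos', array([ 0.531, -0.207,  0.067])) ('tcp_rot', array([ 0.012,  1.   , -0.   ,  0.001])) ('contact_force', array([-0.523,  0.208, -2.104])) ('wrist_torque', array([ 0.118,  0.074, -0.011])) ('opening', np.float64(0.128))Traceback (most recent call last):
  File "<string>", line 7, in <module>
    e=[ (y,q[abs(q[:,1]-y)<.003][:,0].max()) for y in np.arange(-.24,-.17,.01)]
           ~~~~~~~~~~~~~~~~~~~~~~~~~~~~~~^^
    return umr_maximum(a, axis, None, out, keepdims, initial, where)
ValueError: zero-size array to reduction operation maximum which has no identity
```

View pics/s1.png

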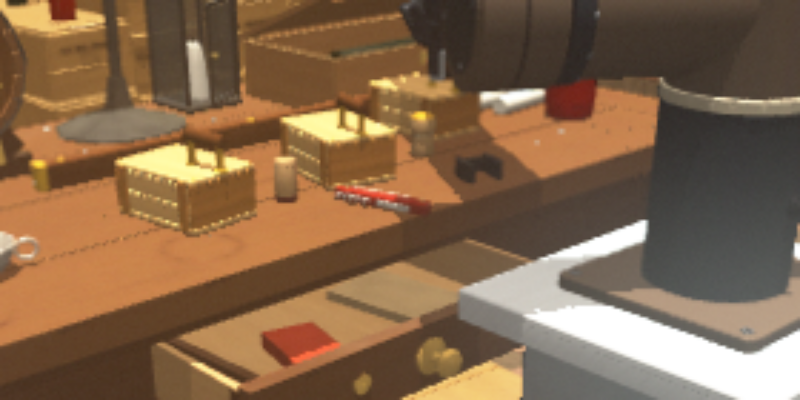

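The scene crop shows the full crate (about (425,105)) just short of the rail, with the other two crates and the corks undisturbed. I'll close the last 20 mm slowly.

Emit:
carry_out:
  deltas: [-0.003, 0, 0, 0, 0, 0, -0.006, 0, 0, 0, 0, 0, -0.009, 0, 0, 0, 0, 0, -0.012, 0, 0, 0, 0, 0, -0.014, 0, 0, 0, 0, 0]

```text
time: 18.77
eef_pos: [0.5435, -0.207, 0.067]
tcp_rot: [0.012, 1.0, 0.0, -0.001]
contact_force: [-5.7, 0.2, 1.5]
opening: 0.133
finger_force: 88.6
```

Emit:
carry_out:
  deltas: [-0.0005, 0, 0, 0, 0, 0, -0.001, 0, 0, 0, 0, 0, -0.0015, 0, 0, 0, 0, 0, -0.002, 0, 0, 0, 0, 0, -0.0025, 0, 0, 0, 0, 0]

```text
time: 19.4
eef_pos: [0.5459, -0.207, 0.067]
tcp_rot: [0.012, 1.0, 0.0, -0.001]
contact_force: [-5.9, 0.1, 1.2]
opening: 0.13
finger_force: 88.6
```

```bash
python3 -c "
from h import *
rep()
_,w=cloud('top');w=w.reshape(-1,3)
m=(w[:,2]>.045)&(w[:,2]<.062)&(abs(w[:,0]-.61)<.06)&(abs(w[:,1]+.21)<.05)
q=w[m];print(len(q),q.min(0),np.percentile(q[:,0],[90,98,100]))"
```

```text
19.4 ('eef_pos', array([ 0.546, -0.207,  0.067])) ('tcp_rot', array([ 0.012,  1.   ,  0.   , -0.001])) ('contact_force', array([-5.877,  0.089,  1.205])) ('wrist_torque', array([-0.069,  0.825, -0.014])) ('opening', np.float64(0.13))
230 [ 0.57747414 -0.20467989  0.04530967] [0.63583896 0.63878397 0.63946009]
```

Emit:
carry_out:
  deltas: [-0.0005, 0, 0, 0, 0, 0, -0.001, 0, 0, 0, 0, 0, -0.0015, 0, 0, 0, 0, 0, -0.002, 0, 0, 0, 0, 0, -0.0025, 0, 0, 0, 0, 0]

```text
time: 20.08
eef_pos: [0.5484, -0.2071, 0.067]
tcp_rot: [0.012, 1.0, 0.0, -0.001]
contact_force: [-5.6, -0.4, 1.6]
opening: 0.13
finger_force: 88.6
```

Emit:
carry_out:
  deltas: [-0.0003, 0, 0, 0, 0, 0, -0.0006, 0, 0, 0, 0, 0, -0.0009, 0, 0, 0, 0, 0, -0.0012, 0, 0, 0, 0, 0, -0.0015, 0, 0, 0, 0, 0]

```text
time: 20.7
eef_pos: [0.5499, -0.2072, 0.067]
tcp_rot: [0.012, 1.0, 0.0, -0.001]
contact_force: [-4.7, -0.2, 1.6]
opening: 0.133
finger_force: 88.6
```

Emit:
carry_out:
  deltas: [-0.0003, 0, 0, 0, 0, 0, -0.0006, 0, 0, 0, 0, 0, -0.0009, 0, 0, 0, 0, 0, -0.0012, 0, 0, 0, 0, 0, -0.0015, 0, 0, 0, 0, 0]

```text
time: 21.32
eef_pos: [0.5507, -0.2072, 0.067]
tcp_rot: [0.012, 1.0, 0.0, -0.002]
contact_force: [-8.1, -0.8, 3.5]
opening: 0.13
finger_force: 88.8
```

Emit:
carry_out:
  deltas: [0, 0, 0, 0, 0, 0, 0, 0, 0, 0, 0, 0, 0, 0, 0, 0, 0, 0, 0, 0, 0, 0, 0, 0]

```text
time: 21.82
eef_pos: [0.5507, -0.2071, 0.067]
tcp_rot: [0.012, 1.0, 0.0, -0.002]
contact_force: [-7.4, -0.3, 2.8]
opening: 0.128
finger_force: 88.8
```

```bash
python3 -c "
from h import *
avg(6)
p,w=cloud('top');cv2.imwrite('pics/t2.png',cv2.resize(p[120:240,300:480,::-1],(800,533),interpolation=cv2.INTER_CUBIC))"
```

```text
mean [-7.98520e+00  1.99600e-01  2.95740e+00 -5.25000e-02  1.17360e+00
  1.20000e-02  5.50700e-01 -2.07200e-01  6.70000e-02  1.57600e+00
 -3.52118e+01 -2.71434e+01  7.56400e-01 -1.53220e+00 -1.30000e-03] 
std [0.26 0.6  0.29 0.02 0.03 0.02]
```

View pics/t2.png

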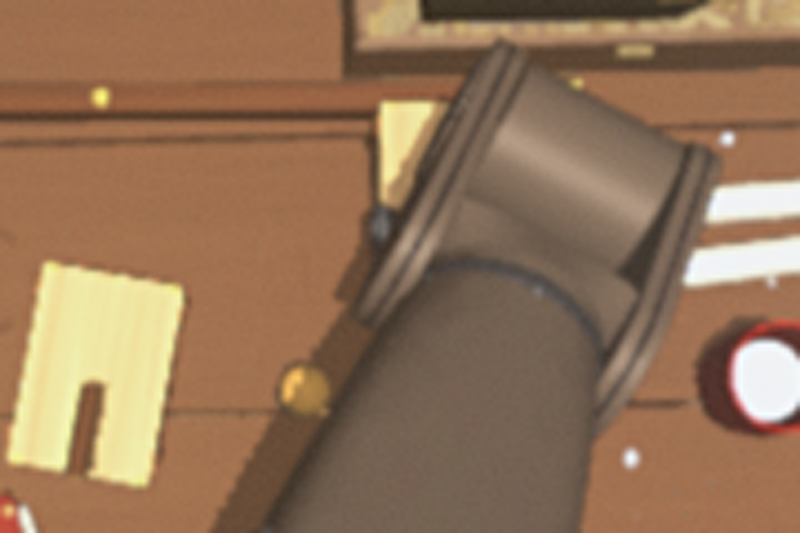

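The crate's front edge (crop (380–440,102)) meets the rail face and the force has risen to 8 N, so they are in contact. I'll give it one gentle nudge, release and check.

Emit:
carry_out:
  deltas: [-0.0002, 0, 0, 0, 0, 0, -0.0004, 0, 0, 0, 0, 0, -0.0004, 0, 0, 0, 0, 0, -0.0004, 0, 0, 0, 0, 0]

```text
time: 22.68
eef_pos: [0.5507, -0.2072, 0.0671]
tcp_rot: [0.012, 1.0, 0.0, -0.002]
contact_force: [-8.7, -1.2, 4.4]
opening: 0.129
finger_force: 88.9
```

Emit:
carry_out:
  deltas: [0, 0, 0, 0, 0, 0, 0, 0, 0, 0, 0, 0, 0, 0, 0, 0, 0, 0, 0, 0, 0, 0, 0, 0]
  grip: 100

```text
time: 23.18
eef_pos: [0.5529, -0.2073, 0.0672]
tcp_rot: [0.012, 1.0, -0.0, 0.0]
contact_force: [-0.6, -0.2, -0.3]
opening: 0.966
finger_force: 0.0
```

Emit:
carry_out:
  deltas: [0, 0, -0.03, 0, 0, 0, 0, 0, -0.08, 0, 0, 0, 0, 0, -0.13, 0, 0, 0, 0.05, 0, -0.15, 0, 0, 0, 0.1, 0, -0.15, 0, 0, 0]

```text
time: 23.8
eef_pos: [0.4529, -0.2056, 0.22]
tcp_rot: [0.011, 1.0, -0.002, 0.002]
contact_force: [-0.7, 0.3, 0.1]
opening: 1.001
finger_force: 0.0
```

Emit:
carry_out:
  deltas: [0, 0.06, 0, 0, 0, 0, 0, 0.12, 0, 0, 0, 0, 0, 0.18, 0, 0, 0, 0, 0, 0.24, 0, 0, 0, 0, 0, 0.3, 0, 0, 0, 0]

```text
time: 24.42
eef_pos: [0.4596, 0.097, 0.2175]
tcp_rot: [0.012, 1.0, 0.0, 0.001]
contact_force: [0.9, 0.8, -0.3]
opening: 1.001
finger_force: 0.0
```

```bash
python3 -c "
from h import *
rep()
p,w=cloud('top');cv2.imwrite('pics/t3.png',cv2.resize(p[110:260,200:500,::-1],(800,400),interpolation=cv2.INTER_CUBIC))
z=w[...,2]
for nm,lo,hi in(('lid',.047,.063),('dowel',.08,.1),('rail',.024,.036)):
    m=((z>lo)&(z<hi)&(w[...,0]>.38)&(w[...,0]<.68)&(abs(w[...,1])<.32)).astype(np.uint8)
    n,l,st,_=cv2.connectedComponentsWithStats(m)
    for i in range(1,n):
        if st[i,4]>80: print(nm,st[i,4],cv2.minAreaRect(w[l==i][:,:2].astype(np.float32)),z[l==i].mean())
q=w.reshape(-1,3);q=q[(q[:,2]>.048)&(q[:,2]<.062)&(q[:,0]>.6)&(q[:,0]<.66)&(abs(q[:,1]+.207)<.05)]
for y in np.arange(-.24,-.17,.01):
    s=q[abs(q[:,1]-y)<.003]; print(round(y,3), s[:,0].max().round(4) if len(s) else None, 'face',round(.658+.0198*y-.009,4))
"
```

```text
24.43 ('eef_pos', array([0.46 , 0.097, 0.217])) ('tcp_rot', array([0.012, 1.   , 0.   , 0.001])) ('contact_force', array([ 0.922,  0.761, -0.272])) ('wrist_torque', array([-0.045,  0.001, -0.039])) ('opening', np.float64(1.001))
lid 99 ((0.6723531484603882, -0.23482514917850494), (0.17031198740005493, 0.006365049630403519), 88.08494567871094) 0.05556669422903527
lid 1346 ((0.5835723280906677, -0.2073572427034378), (0.08804253488779068, 0.12086955457925797), 88.45256805419922) 0.05420294529865586
lid 1255 ((0.4882764220237732, 0.006396394222974777), (0.0877290666103363, 0.11963579058647156), 78.30137634277344) 0.05436025888319036
dowel 108 ((0.5498197674751282, -0.2051180899143219), (0.01133501622825861, 0.05363881587982178), 88.42015075683594) 0.08986428578764712
dowel 115 ((0.45422226190567017, 0.013821312226355076), (0.014012605883181095, 0.05291534960269928), 78.18978881835938) 0.09011242179229845
rail 1360 ((0.6585594415664673, -0.0003318190574645996), (0.5802353620529175, 0.02064216136932373), 88.55895233154297) 0.029243477749821334
-0.24 0.6421 face 0.6442
-0.23 0.6432 face 0.6444
-0.22 0.6429 face 0.6446
-0.21 0.6438 face 0.6448
-0.2 0.6435 face 0.645
-0.19 0.644 face 0.6452
-0.18 0.6437 face 0.6454
```

View pics/t3.png

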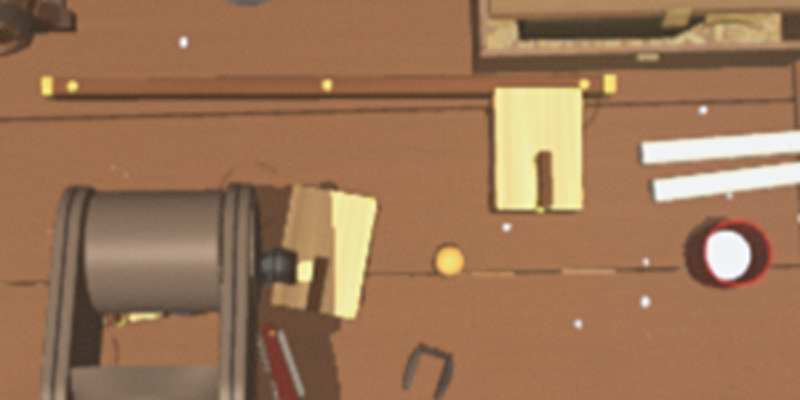

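The crate sits flush at crop (540,90). Its heading is −1.5° against the rail's −1.4°, and the gap is about 1 mm at most. The other crates stand where they were and the gripper is clear, so I'm handing in.

```bash
python3 -c "
from plant import ctrl
print(ctrl.sign_off())"
```

```text
the job is handed in; nothing more can be done
None
```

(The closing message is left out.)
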